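Pull-test a bottle stopper

TASK

Pull-test the stopper of the square bottle: grip the stopper's head from above and pull it straight up until the brass pointer of its test stand is between the two black lines, never beyond the upper one, and hold it there for two seconds. Then lower the bottle smoothly all the way back down, without letting it snap back, and let go with the stopper still seated. Leave the round bottle on the other stand alone.

Things in the scene. Friction and masses are not known exactly. Their poses are not given: they have to be found in the camera images.
- stopper_square: Stopper of the SQUARE bottle. Its head is an upright wooden cylinder, 32 mm in diameter, 28 mm high; origin at the centre of the head's underside, 155 mm above the table at rest, z up. Below it the bottle's neck, at most 30 mm in diameter, is free for 20 mm down. The stopper is a press fit that comes out at a pull of about 22 N. Square and round bottle may be on either side.
- rig_square: Test stand of the square bottle (green glass, 58 x 58 mm), fixed to the table at any place and yaw: grey base 136 (x) x 130 (y) x 14 mm, origin at the centre of its underside, under the stopper's axis; steel guide posts with springs at y = +52 and -52 mm, tops 118 mm high; a white scale plate with two black lines on the base's +x edge, a brass pointer before it.
- cradle_square (a joint): Lift (m) of the sprung carriage with the square bottle clamped in it: 0 at its bottom stop, 0.045 at the top. Bottle, stopper and pointer rise alike. The pointer meets the lower line at 0.014, the upper at 0.032. Pull needed: about 3 N of weight plus 250 N/m of spring, so 7 N at the lower line, 9 N midway, 11 N at the upper. It springs back down if let go.
- stopper_round: Stopper of the ROUND bottle (green glass, 66 mm in diameter) in a second, otherwise equal stand: not to be pulled. Same head, 32 mm in diameter and 28 mm high, origin at the centre of its underside, 155 mm above the table, z up.
There are look-alikes about, which are no part of the job. What is shaped like the rig_square but pink is not meant.

How it is judged (in metres and radians):
On the way:
1. the square bottle's stopper is pulled with the fingers until the pointer is between the two lines (carriage 13 to 33 mm up), and held there for at least 1.2 s (value of joint cradle_square between 0.013 and 0.033 m and contact force between the fingers and stopper_square above 1 N), for 1.2 s.
At the end, for the whole second after the job is handed in: The square bottle's carriage is back down (within 3 mm of its bottom stop), its stopper at rest and still seated (within 6 mm of its starting place) (value of joint cradle_square below 0.003 m and distance of stopper_square from where it was at the start of the episode below 0.006 m and linear speed of stopper_square below 0.01 m/s); the robot touches nothing.
It fails at once if the pointer goes beyond the upper line (carriage more than 35 mm up) (value of joint cradle_square above 0.035 m).
It fails at once if the carriage snaps back down (faster than 0.3 m/s) (velocity of joint cradle_square below -0.3 m/s).
It fails at once if the round bottle's stopper is moved by more than 6 mm (distance of stopper_round from where it was at the start of the episode above 0.006 m).
It also fails if it takes over 37 s, if anything falls off the work surface, if the arm or the gripper's body presses on something with over 40 N, if the wrist force passes 120 N, or if a joint passes its speed limit or range.

ROBOT

A 6-joint arm with a two-finger parallel gripper is mounted at the origin on the work surface. World frame = base frame: x ahead of the robot, y to its left, z up, the work surface at z = 0. Lengths are in mm, angles in rad, forces in N, time in s.
With the tool pointing down it reaches from about 350 to 975 mm from the base axis. Payload 7.1 kg.
Tool frame: the origin (TCP) lies at the very end of the fingers, on their centre line; the grasp point (between the pads) lies 19 mm behind it (ctrl.grasp_offset is the distance from the TCP to the grasp point, in mm); z points along the fingers, y is the line along which they close (so a half turn about z gives the same grasp; the last joint's range is limited). The gripper opens to 88 mm and grips with 3 to 60 N. Pads are 20 mm wide; open, the fingers measure 115 mm over their backs; the gripper's body (75 mm by 178 mm) begins 61 mm behind the grasp point.
Start: joints at [-1.171, 0.423, 1.63, -0, 1.089, -0.019], TCP at [254.18, -570.961, 201.275] pointing down, gripper open.
Joint ranges: [-3, 3], [-0.9, 2.11], [0.09, 2.58], [-1.31, 4.45], [0.11, 2.69], [-2.54, 2.54]. Speed limits (rad/s): [2.39, 2.39, 3.01, 3.14, 3.14, 3.14].

INTERFACE

Orientations are given as a rotation vector (axis times angle).
In Python, from workcell import ctrl, viewer, ticket, models gives the robot as it stands.
- The arm moves only by the tool play_rows, never from a script. Its arguments are lists of equal length, an entry for each row: "dp": the shift along the world's x, y, z in mm, a list of three; "yaw": the turn about the world's z in degrees. In form: {"dp": [[tx, ty, tz], ...], "yaw": [yaw, ...]}. A call has 1 to 8 rows; each row shifts and turns the commanded pose from where the row before left it; what a row does not reach is not made up. A row lasts 1/12 s, in which the tool goes at most 41.7 mm and 7.16 degrees, less where a joint would pass 70% of its speed; a pose out of reach is approached as far as the arm can. A call is refused whole if a number of a shift passes 41.7 or a number of a turn 7.16, either way. A call with a gripper value outside its range is refused whole. "gripper" is the closure, from 0 (fully open) to 1 (shut), set as the call begins (left out, the last holds). The fingers move at their own pace and stop on an object; the grip force is fixed at half the most. Time passes only in rows, so rows that do not move let the fingers close. It gives the time, the measured TCP pose, the force, the opening and the grip force at its end, in the units of the state.
- ctrl.get_obs(): the state, without advancing time (a new reading comes with each control period).
- viewer.get_image(name): name is "side" or "top"; returns a dict with "pixels" (420x560x3 uint8, red, green, blue), "range_z" (420x560 float32, mm along the optical axis (not along the pixel's ray), 0 where there is no reading), "fx", "fy", "cx", "cy" (pixels), "dist_coeffs" ([k1, k2, p1, p2, k3] as OpenCV has them; the pictures are not rectified), "T" (4x4, takes a point from camera to world coordinates). Camera axes: x right, y up, looking along -z (the intrinsics and any distortion apply to the point x, -y, -z); pixel columns grow to the right and rows downward; lengths in mm; the calibration is good to about 2 mm. A picture is of the moment at which its call begins.
- ticket.close_job(): hands the job in; it is judged then, once.
Trained networks look in a picture, given as the dict that the camera call returned (one of the last four; its "shot" number tells which), for a name from the list of things; names that differ only in an ending like _2 or _b are one class to them, and where a whole thing is asked for, a point or a joint stands for the part that bears it (a point fixed in the world has none). Each returns a list of dicts, best first, with "conf" (0 to 1); they miss things now and then, are a little off and sometimes report something else, mostly with a low value. They report only what shows in the picture. A call takes as long as a camera call. They do not tell look-alikes from the thing itself.
- models.look_for(picture, name): "bbox" ([centre column, centre row, width, height] in pixels, round what is visible of it).
- models.landmark_of(picture, name): "location" ([column, row] in pixels: a listed point, or the origin of a listed thing).
The state is a dict: "t": time; "qpos": joint angles; "qvel": joint speeds; "joint_torque": joint torques, N m; "ee_pos": TCP position; "orientation": TCP orientation; "ft_force": force on the tool from outside, world axes, zero at the start; "moment": the same for the moment, N m; "width": finger opening in mm; "grasp_force": force on a finger pad.
Only numpy, scipy, OpenCV 4.12 (cv2) and the standard library are available. Lean on these libraries where they do the work, as an engineer would, in place of code of your own. Each camera call takes 0.05 s, during which the arm holds its last target. There are 200 camera calls.

## Working session

There is one attempt and no reset: what is moved stays moved. The work goes in short steps, Python scripts to look and compute and a tool call to move; the robot and the scene stay as the last step left them, time stands still between calls to the robot, and variables do not carry over. Pictures are saved under pics/ and viewed, at most 10 in all, crops included, and the job is handed in when it is done.

Besides the shell and the picture viewer there is one more tool, called after ">>>" in YAML: its name, and indented under it one key for each argument. play_rows: Moves the arm, as the interface text tells. Its arguments: {"type":"object","properties":{"dp":{"type":"array"},"yaw":{"type":"array"},"gripper":{"type":"number"}},"required":["dp","yaw"]}

```bash
mkdir -p pics; cat > h.py <<'E'
import numpy as np, cv2
from workcell import ctrl, viewer, ticket, models
def shot(n,fn=None):
    p=viewer.get_image(n)
    if fn: cv2.imwrite('pics/'+fn,np.ascontiguousarray(p['pixels'][:,:,::-1]))
    return p
def ray(p,uv):
    K=np.array([[p['fx'],0,p['cx']],[0,p['fy'],p['cy']],[0,0,1.]])
    n=cv2.undistortPoints(np.array([[uv]],float),K,np.array(p['dist_coeffs'],float))[0,0]
    T=np.array(p['T']); return T[:3,3], T[:3,:3]@np.array([n[0],-n[1],-1])
def atz(p,uv,z):
    o,d=ray(p,uv); return o+d*(z-o[2])/d[2]
def deep(p,uv):
    o,d=ray(p,uv); u,v=int(round(uv[0])),int(round(uv[1])); w=p['range_z'][v-1:v+2,u-1:u+2]; w=w[w>0]
    return o+d*np.median(w) if len(w) else None
E
python3 - <<'E'
from h import *
np.set_printoptions(precision=1,suppress=True)
for c in ('top','side'):
    p=shot(c,c+'0.png')
    print(c,p['T'][:3,3] if 1 else 0)
    for n,z in (('stopper_square',155),('stopper_round',155),('rig_square',0),('cradle_square',None)):
        for r in models.landmark_of(p,n)[:5]:
            print(n,'%.2f'%r['conf'],np.array(r['location']),atz(p,r['location'],z or 0),deep(p,r['location']))
        for r in models.look_for(p,n)[:5]: print('  box','%.2f'%r['conf'],np.array(r['bbox']))
E
```

```text
top [327.7  19.8 964.4]
stopper_square 0.75 [137.2 269. ] [332.5 249.1 155. ] [332.3 241.2 183.1]
stopper_square 0.59 [177.9 161.9] [541.1 181.4 155. ] [534.4 176.2 180.7]
stopper_square 0.51 [384.1 289.8] [ 297.4 -219.   155. ] [ 298.5 -210.4  184. ]
  box 0.74 [135.4 269.3  21.9  20.4]
  box 0.62 [178.  159.3  18.2  20.3]
  box 0.61 [389.2 293.3  22.1  22. ]
stopper_round 0.51 [371.8 182. ] [ 506.8 -200.7  155. ] [ 500.8 -193.3  182.1]
  box 0.70 [186.2 177.6  75.3  72.1]
  box 0.55 [374.4 180.8  23.5  19.7]
rig_square 0.97 [363.8 286. ] [ 299.8 -218.4    0. ] [ 302.9 -192.   107. ]
rig_square 0.93 [159.1 270.4] [330.8 244.1   0. ] [330.4 220.  103.6]
rig_square 0.56 [187.1 176.7] [547.  189.6   0. ] [522.9 171.  105.8]
  box 0.90 [370.9 287.6  79.5  75.5]
  box 0.84 [187.2 176.9  73.5  70.9]
  box 0.56 [150.3 269.6  72.3  65.8]Traceback (most recent call last):
  File "<stdin>", line 7, in <module>
ValueError: it knows: rig_square, stopper_round, stopper_square
```

View pics/top0.png

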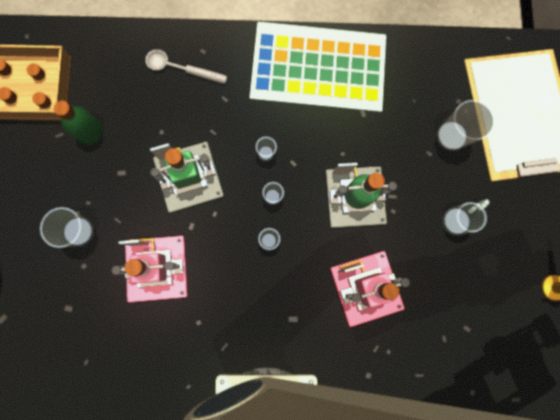

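The top picture shows four stands: two grey ones, with stoppers at about (174,157) and (376,181), and two pink look-alikes, with stoppers at (134,268) and (390,291). The square bottle must be on a grey stand, and the left one looks more likely. I'll check with a close crop and the side view.

```bash
python3 - <<'E'
from h import *
np.set_printoptions(precision=1,suppress=True)
p=shot('top')
I=np.ascontiguousarray(p['pixels'][:,:,::-1])
a=cv2.resize(I[130:220,140:230],(400,400),interpolation=cv2.INTER_CUBIC);b=cv2.resize(I[150:240,315:405],(400,400),interpolation=cv2.INTER_CUBIC)
cv2.imwrite('pics/crop.png',np.hstack([a,b]))
# head tops: depth points with z 176..190 in each grey stand window
def heads(p,cx,cy,r=30):
    P=[];
    for v in range(max(0,int(cy-r)),min(420,int(cy+r))):
        for u in range(max(0,int(cx-r)),min(560,int(cx+r))):
            q=deep(p,(u,v))
            if q is not None and 178<q[2]<190: P.append(q)
    return np.array(P)
for c in ((174,157),(376,181)):
    P=heads(p,*c); print(len(P),P.mean(0),P.min(0),P.max(0),(P.min(0)+P.max(0))/2)
s=shot('side','side0.png'); print(s['T'][:3,3])
for n,z in (('stopper_square',155),('stopper_round',155),('rig_square',0)):
    for r in models.landmark_of(s,n)[:5]:
        print(n,'%.2f'%r['conf'],np.array(r['location']),atz(s,r['location'],z),deep(s,r['location']))
# base of left stand: points z 9..19
Q=[]
for v in range(130,222):
    for u in range(140,235):
        q=deep(p,(u,v)); c=p['pixels'][v,u].astype(int)
        if q is not None and 8<q[2]<20: Q.append(q)
Q=np.array(Q); print(len(Q),cv2.minAreaRect(Q[:,:2].astype(np.float32)))
print(ctrl.get_obs()['orientation'])
E
```

```text
217 [545.3 185.8 182.4] [530.2 170.7 178.6] [561.1 201.6 184.4] [545.7 186.1 181.5]
211 [ 504.  -200.6  182.5] [ 489.  -215.6  178.5] [ 518.9 -186.3  184.1] [ 504.  -201.   181.3]
[-85.6 673.3 581.8]
stopper_square 0.77 [229.6 285.7] [339.9 248.4 155. ] [325.4 262.8 169.5]
stopper_square 0.65 [164.9 223. ] [544.1 185.1 155. ] [532.  194.5 163.2]
stopper_square 0.58 [416.7 182.2] [ 288.6 -211.7  155. ] [ 287.9 -210.1  155.8]
stopper_round 0.48 [318.3 156.9] [ 507.9 -204.3  155. ] [ 497.1 -188.4  162.7]
rig_square 0.88 [172.  300.8] [543.7 190.5   0. ] [518.9 209.6  23. ]
rig_square 0.82 [231.6 376.9] [335.9 259.8   0. ] [311.4 283.8  33.8]
rig_square 0.77 [407.  251.1] [ 292.4 -214.2    0. ] [ 273.4 -169.5   29.3]
1501 ((546.0406494140625, 186.58160400390625), (137.5919189453125, 130.37294006347656), 18.19197654724121)
[-3.1 -0.7 -0. ]
```

View pics/crop.png

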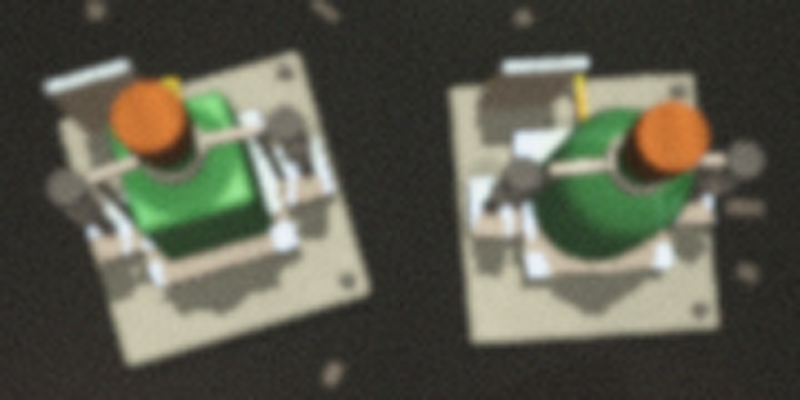

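View pics/side0.png

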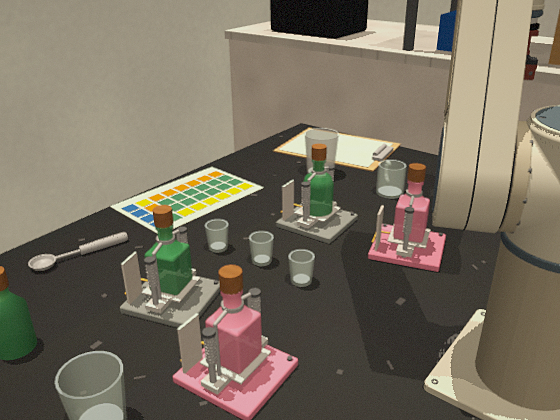

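The crop confirms the choice. The left grey stand has the square bottle (head at top-image pixel (174,157)) and the right grey stand has the round one (376,181). The pink stands at (134,268) and (390,291) are look-alikes. The side picture agrees, with the square stopper at (163,215).

The measured stopper axis is (546,186), the head top is at about 183 mm, and the base measures 137 x 130 mm at 18°, all as described. Next I move above it.

>>> play_rows:
  dp:
    - [12,31,11]
    - [12,31,11]
    - [12,31,11]
    - [12,31,11]
    - [12,31,11]
    - [12,31,11]
    - [12,31,11]
    - [12,31,11]
  yaw: [0,0,0,0,0,0,0,0]
  gripper: 0

```text
t: 1.27
ee_pos: [350.4, -321.5, 290.0]
orientation: [3.073, 0.652, 0.0]
ft_force: [0.5, 0.2, -0.5]
width: 87.9
grasp_force: 0.0
```

>>> play_rows:
  dp:
    - [12,32,0]
    - [12,32,0]
    - [12,32,0]
    - [12,32,0]
    - [12,32,0]
    - [12,32,0]
    - [12,32,0]
    - [12,32,0]
  yaw: [0,0,0,0,0,0,0,0]

```text
t: 1.93
ee_pos: [446.5, -65.3, 289.6]
orientation: [3.073, 0.653, 0.001]
ft_force: [1.2, -0.6, 0.5]
width: 87.8
grasp_force: 0.0
```

>>> play_rows:
  dp:
    - [12,32,0]
    - [12,32,0]
    - [12,32,0]
    - [12,32,0]
    - [12,32,0]
    - [12,32,0]
    - [12,32,0]
    - [12,29,0]
  yaw: [0,0,0,0,0,0,0,0]

```text
t: 2.6
ee_pos: [542.5, 188.1, 289.4]
orientation: [-3.073, -0.654, -0.0]
ft_force: [0.6, 0.3, 0.5]
width: 87.8
grasp_force: 0.0
```

>>> play_rows:
  dp:
    - [3,-2,-20]
    - [0,0,-25]
    - [0,0,-25]
    - [0,0,-20]
    - [0,0,-18]
    - [0,0,-15]
    - [0,0,-12]
    - [0,0,-4]
  yaw: [0,0,0,0,0,0,0,0]

```text
t: 3.27
ee_pos: [544.2, 183.7, 148.5]
orientation: [3.073, 0.653, -0.004]
ft_force: [-0.1, -0.1, 0.4]
width: 87.7
grasp_force: 0.0
```

```bash
python3 - <<'E'
from h import *
p=shot('side'); I=np.ascontiguousarray(p['pixels'][:,:,::-1])
t=shot('top'); J=np.ascontiguousarray(t['pixels'][:,:,::-1])
cv2.imwrite('pics/pre.png',np.hstack([cv2.resize(I[150:330,80:260],(400,400)),cv2.resize(J[100:220,120:240],(400,400))]))
print(ctrl.get_obs()['ee_pos'],ctrl.get_obs()['ft_force'])
E
```

```text
[544.86331233 183.93122779 149.76285948] [ 0.30975479 -0.74025275 -0.27140783]
```

View pics/pre.png

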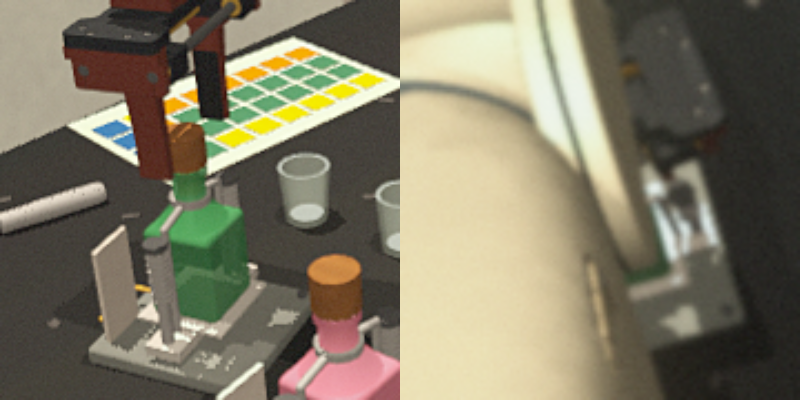

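The crop shows the head (about (185,150) in it) between the two open fingers, with nothing touching it. I nudge to the axis and close.

>>> play_rows:
  dp:
    - [1,2,0]
    - [0,0,0]
    - [0,0,0]
    - [0,0,0]
    - [0,0,0]
    - [0,0,0]
    - [0,0,0]
    - [0,0,0]
  yaw: [0,0,0,0,0,0,0,0]
  gripper: 1

```text
t: 4.03
ee_pos: [546.2, 186.0, 150.3]
orientation: [-3.073, -0.653, -0.0]
ft_force: [0.5, -0.6, 0.2]
width: 38.2
grasp_force: 0.0
```

>>> play_rows:
  dp:
    - [0,0,0]
    - [0,0,0]
    - [0,0,0]
    - [0,0,0]
  yaw: [0,0,0,0]

```text
t: 4.37
ee_pos: [546.3, 185.7, 150.3]
orientation: [3.072, 0.653, 0.0]
ft_force: [1.3, -2.8, 0.6]
width: 31.0
grasp_force: 30.0
```

>>> play_rows:
  dp:
    - [0,0,1]
    - [0,0,1.5]
    - [0,0,2]
    - [0,0,2]
    - [0,0,2]
    - [0,0,1.5]
    - [0,0,0]
    - [0,0,0]
  yaw: [0,0,0,0,0,0,0,0]

```text
t: 5.03
ee_pos: [546.2, 185.7, 160.2]
orientation: [3.072, 0.653, -0.0]
ft_force: [3.7, -3.5, -5.2]
width: 31.5
grasp_force: 30.0
```

```bash
python3 - <<'E'
from h import *
p=shot('side','l1.png')
print([round(x,1) for x in ctrl.get_obs()['ft_force']],[(round(r['conf'],2),r['location']) for r in models.landmark_of(p,'stopper_square')])
E
```

```text
[np.float64(3.0), np.float64(-3.8), np.float64(-5.6)] [(0.77, [415.5, 181.1]), (0.73, [228.7, 287.6]), (0.58, [164.4, 214.2])]
```

The pull is 5.5 N at 10 mm, as expected from 3 N + 250 N/m, so there is no slip. I go on to 23 mm.

>>> play_rows:
  dp:
    - [0,0,1.5]
    - [0,0,2]
    - [0,0,2]
    - [0,0,2]
    - [0,0,2]
    - [0,0,2]
    - [0,0,1.5]
    - [0,0,0]
  yaw: [0,0,0,0,0,0,0,0]

```text
t: 5.8
ee_pos: [546.2, 185.7, 172.9]
orientation: [3.072, 0.653, -0.0]
ft_force: [3.9, -3.6, -8.0]
width: 31.2
grasp_force: 30.0
```

```bash
python3 - <<'E'
from h import *
p=shot('side'); I=np.ascontiguousarray(p['pixels'][:,:,::-1])
cv2.imwrite('pics/l2.png',cv2.resize(I[180:330,90:240],(600,600),interpolation=cv2.INTER_CUBIC))
print(ctrl.get_obs()['ft_force'])
E
```

```text
[ 4.91747972 -3.62430221 -8.02910387]
```

View pics/l2.png

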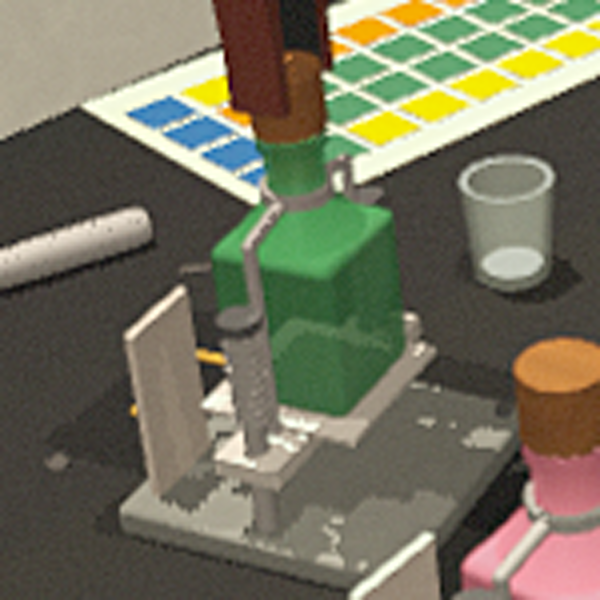

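The carriage (at about (265,440)) is clearly raised above the base, and the bottle and stopper are up together. The 8 N pull puts it at about 20–23 mm, between the lines. I hold here for more than 2 s.

>>> play_rows:
  dp:
    - [0,0,0]
    - [0,0,0]
    - [0,0,0]
    - [0,0,0]
    - [0,0,0]
    - [0,0,0]
    - [0,0,0]
    - [0,0,0]
  yaw: [0,0,0,0,0,0,0,0]

```text
t: 6.52
ee_pos: [546.2, 185.7, 172.7]
orientation: [3.072, 0.653, -0.001]
ft_force: [3.8, -3.3, -7.6]
width: 31.2
grasp_force: 30.0
```

>>> play_rows:
  dp:
    - [0,0,0]
    - [0,0,0]
    - [0,0,0]
    - [0,0,0]
    - [0,0,0]
    - [0,0,0]
    - [0,0,0]
    - [0,0,0]
  yaw: [0,0,0,0,0,0,0,0]

```text
t: 7.18
ee_pos: [546.2, 185.7, 172.7]
orientation: [3.072, 0.653, -0.001]
ft_force: [4.3, -3.1, -8.2]
width: 31.1
grasp_force: 30.0
```

>>> play_rows:
  dp:
    - [0,0,0]
    - [0,0,0]
    - [0,0,0]
    - [0,0,0]
    - [0,0,0]
    - [0,0,0]
    - [0,0,0]
    - [0,0,0]
  yaw: [0,0,0,0,0,0,0,0]

```text
t: 7.85
ee_pos: [546.2, 185.7, 172.7]
orientation: [3.072, 0.653, -0.0]
ft_force: [4.4, -3.2, -8.1]
width: 30.9
grasp_force: 30.0
```

>>> play_rows:
  dp:
    - [0,0,0]
    - [0,0,0]
    - [0,0,0]
    - [0,0,0]
    - [0,0,0]
    - [0,0,0]
    - [0,0,0]
    - [0,0,0]
  yaw: [0,0,0,0,0,0,0,0]

```text
t: 8.52
ee_pos: [546.2, 185.7, 172.7]
orientation: [3.072, 0.653, -0.0]
ft_force: [3.9, -3.6, -9.0]
width: 31.5
grasp_force: 30.0
```

The 8 N force held steady for 2.7 s. Now I lower slowly.

>>> play_rows:
  dp:
    - [0,0,-1]
    - [0,0,-2]
    - [0,0,-2.5]
    - [0,0,-2.5]
    - [0,0,-2.5]
    - [0,0,-2.5]
    - [0,0,-2]
    - [0,0,-2]
  yaw: [0,0,0,0,0,0,0,0]

```text
t: 9.18
ee_pos: [546.2, 185.7, 156.0]
orientation: [3.072, 0.653, -0.0]
ft_force: [3.9, -5.1, -3.5]
width: 31.1
grasp_force: 30.0
```

>>> play_rows:
  dp:
    - [0,0,-1.5]
    - [0,0,-1.5]
    - [0,0,-1]
    - [0,0,-1]
    - [0,0,-0.5]
    - [0,0,0]
    - [0,0,0]
    - [0,0,0]
  yaw: [0,0,0,0,0,0,0,0]

```text
t: 9.85
ee_pos: [546.3, 185.7, 150.8]
orientation: [3.073, 0.653, -0.0]
ft_force: [2.3, -4.4, -3.6]
width: 31.5
grasp_force: 30.0
```

>>> play_rows:
  dp:
    - [0,0,-0.5]
    - [0,0,-0.5]
    - [0,0,0]
    - [0,0,0]
    - [0,0,0]
  yaw: [0,0,0,0,0]

```text
t: 10.27
ee_pos: [546.3, 185.8, 150.3]
orientation: [3.073, 0.653, 0.0]
ft_force: [0.5, -4.9, 1.1]
width: 31.0
grasp_force: 30.0
```

The pull force is gone, so the carriage is on its bottom stop. Release, then retreat upward.

>>> play_rows:
  dp:
    - [0,0,0]
    - [0,0,0]
    - [0,0,0]
    - [0,0,0]
    - [0,0,0]
    - [0,0,0]
    - [0,0,0]
    - [0,0,0]
  yaw: [0,0,0,0,0,0,0,0]
  gripper: 0

```text
t: 10.93
ee_pos: [546.1, 186.1, 149.8]
orientation: [-3.073, -0.653, 0.0]
ft_force: [0.5, 1.3, -0.1]
width: 81.4
grasp_force: 0.0
```

>>> play_rows:
  dp:
    - [0,0,0]
    - [0,0,0]
    - [0,0,5]
    - [0,0,15]
    - [0,0,25]
    - [0,0,30]
    - [0,0,30]
    - [0,0,30]
  yaw: [0,0,0,0,0,0,0,0]

```text
t: 11.6
ee_pos: [545.9, 186.0, 286.5]
orientation: [-3.073, -0.653, 0.0]
ft_force: [0.9, 0.6, -0.1]
width: 87.6
grasp_force: 0.0
```

>>> play_rows:
  dp:
    - [0,0,10]
    - [0,0,0]
    - [0,0,0]
    - [0,0,0]
    - [0,0,0]
    - [0,0,0]
  yaw: [0,0,0,0,0,0]

```text
t: 12.1
ee_pos: [545.4, 185.8, 293.0]
orientation: [3.073, 0.653, -0.005]
ft_force: [-0.3, -0.5, -0.6]
width: 88.2
grasp_force: 0.0
```

```bash
python3 - <<'E'
from h import *
p=shot('side'); I=np.ascontiguousarray(p['pixels'][:,:,::-1])
cv2.imwrite('pics/end.png',cv2.resize(I[150:330,80:260],(600,600),interpolation=cv2.INTER_CUBIC))
print([(round(r['conf'],2),r['location'],atz(p,r['location'],155)) for r in models.landmark_of(p,'stopper_square')],ctrl.get_obs()['ft_force'])
E
```

```text
[(0.84, [232.7, 287.7], array([333.43816579, 249.17259274, 155.        ])), (0.81, [164.3, 220.1], array([552.51133306, 179.08814173, 155.        ])), (0.81, [414.8, 178.6], array([ 298.76170089, -224.67190026,  155.        ]))] [-0.66833732 -0.44426458 -0.11488244]
```

View pics/end.png

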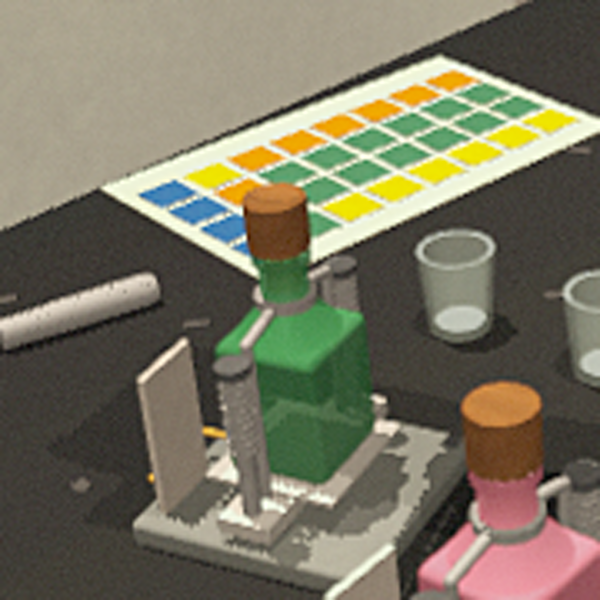

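The crop shows the carriage at about (255,520), apparently at the base, with the stopper seated at (277,220). I compare it numerically with the starting picture.

```bash
python3 - <<'E'
from h import *
p=shot('side'); I=np.ascontiguousarray(p['pixels'][:,:,::-1]).copy(); A=cv2.imread('pics/side0.png')
for nm,(r0,r1,c0,c1) in dict(head=(204,230,150,178),bottle=(236,292,150,186),carriage=(285,315,140,170)).items():
    f=4; T=cv2.resize(A[r0:r1,c0:c1],None,fx=f,fy=f,interpolation=cv2.INTER_CUBIC)
    S=cv2.resize(I[r0-12:r1+12,c0-12:c1+12],None,fx=f,fy=f,interpolation=cv2.INTER_CUBIC)
    m=cv2.minMaxLoc(cv2.matchTemplate(S,T,cv2.TM_CCOEFF_NORMED)); print(nm,round(m[1],3),(np.array(m[3])/f-12))
E
```

```text
head 0.994 [0. 0.]
bottle 0.985 [0. 0.]
carriage 0.99 [0. 0.]
```

The head, bottle and carriage show zero shift from the start.

```bash
python3 -c "
from workcell import ticket; print(ticket.close_job())"
```

```text
the job is handed in; nothing more can be done
None
```

I pulled the square bottle's stopper to about 23 mm of lift, held it for 2.7 s, lowered it smoothly and released it still seated at its starting place; the round bottle was never approached, and the job is handed in (no verdict was returned).

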